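# Poise the balance tube over the opposite rotor bucket

## Robot

A 6-joint arm with a two-finger parallel gripper is mounted at the origin on a cart in front of the work surface, level with it; the furniture and walls round the work are solid. World frame = base frame: x ahead of the robot, y to its left, z up, the work surface at z = 0. Lengths are in m, angles in rad, forces in N, time in s.
With the tool pointing down it reaches from about 0.275 to 0.775 m from the base axis. Payload 14.6 kg.
Tool frame: the origin (TCP) lies midway between the tips of the shut fingers; the grasp point (between the pads) lies 19 mm behind it; z points along the fingers, y is the direction in which the jaws open and shut (so a half turn about z gives the same grasp; the last joint's range is limited). The gripper opens to 85 mm and grips with 20 to 120 N. Pads are 22 mm wide; open, the fingers measure 114 mm over their backs; the gripper's body (76 mm by 85 mm) begins 54 mm behind the grasp point. The pads swing forward as they close: fully open they stand 13 mm farther back than shut.
Start: joints at [-1.357, 0.263, -0.048, 1.259, 0, 1.415], TCP at [0.189, -0.49, 0.231] pointing down, gripper open.
Joint ranges: [-2.65, 2.65], [-0.89, 1.7], [-1.18, 1.37], [-2.13, 2.11], [-1.35, 1.29], [-3.14, 3.14]. Speed limits (rad/s): [1.89, 1.89, 2.57, 2.79, 3.14, 3.14].

## Interface

Orientations are given as a unit quaternion [w, x, y, z].
In Python, from workcell import robot gives the robot as it stands.
- The arm moves only by the tool carry_out, never from a script. Its argument "series" is a list of rows, each an object of numbers: "jaw": the finger opening in cm, from 0 to 8.54; "tx", "ty", "tz": the shift along the tool's x, y, z in cm; "ax", "ay", "az": the turn, a rotation vector about the tool's x, y, z in rad. A call has 1 to 12 rows; each row is the pose to reach, as a shift and turn from the pose measured when the call began, along the tool's axes at that moment; what a row does not reach only later rows make up. A row lasts 1/10 s, in which the tool goes at most 50 mm and 8.59 degrees, less where a joint would pass 70% of its speed; a pose out of reach is approached as far as the arm can. A call with a gripper value outside its range is refused whole. The fingers move at their own pace and stop on an object; "force" is the grip in N (left out, the last holds). Time passes only in rows, so rows that repeat a pose let the fingers close. It gives the time, the measured TCP pose, the force and the opening at its end, in the units of the state.
- robot.sense(): the state, without advancing time (a new reading comes with each control period).
- robot.capture(name): name is "scene" or "side" or "wrist"; returns a dict with "frame" (400x640x3 uint8, red, green, blue), "depth" (400x640 float32, m along the optical axis (not along the pixel's ray), 0 where there is no reading), "intrinsics" (3x3 intrinsics, pixels), "R" (3x3) and "t" (3): a world point X has camera coordinates R X + t; the wrist camera has in their place "T_tool_cam" (4x4, takes a point from camera to tool coordinates, whose origin is the TCP and whose axes are the flange's). Camera axes: x right, y down, z forward; pixel columns grow to the right and rows downward; lengths in m; the calibration is good to about 2 mm. A picture is of the moment at which its call begins: read the wrist's pose just before it.
- robot.hand_in(): hands the job in, once; it reports no verdict.
Trained networks look in a picture, given as the dict that the camera call returned (one of the last four; its "shot" number tells which), for a name from the list of things; names that differ only in an ending like _2 or _b are one class to them, and where a whole thing is asked for, a point or a joint stands for the part that bears it (a point fixed in the world has none). Each returns a list of dicts, best first, with "confidence" (0 to 1); they miss things now and then, are a little off and sometimes report something else, mostly with a low value. They report only what shows in the picture. A call takes as long as a camera call.
- robot.regions_of(picture, thing): "region" (400x640 bool, what is visible of it).
- robot.mark_of(picture, thing): "xyz" ([x, y, z] in m, in world coordinates, good to about 4 mm: a listed point, or the origin of a listed thing).
The state is a dict: "time_s": time; "joint_pos": joint angles; "qd": joint speeds; "tau": joint torques, N m; "tcp_pos": TCP position; "tool_rot": TCP orientation; "wrist_force": force on the tool from outside, world axes, zero at the start; "wrist_torque": the same for the moment, N m; "gripper_width": finger opening in m.
Only numpy, scipy, OpenCV 4.12 (cv2) and the standard library are available. Lean on these libraries where they do the work, as an engineer would, in place of code of your own. Each camera call takes 0.05 s, during which the arm holds its last target.

## Task

One bucket of the swing-out rotor on the worktop (not the one inside the centrifuge) already holds a tube. Take its twin out of the tube rack, carry it across clear of the bottles, and stop with it upright and centred over the bucket straight across the rotor from the loaded one, its foot about a centimetre above that bucket's mouth. Touch no part of the rotor or its buckets and leave the things standing around where they are; finish with the gripper still holding the tube there, motionless, so that I can compare the two tubes before it goes down.

Things in the scene. Friction and masses are not known exactly. Their poses are not given: they have to be found in the camera images.
- balance_tube: the tube to carry: clear 50 ml screw-cap tube with a little contents, 114 mm tall, about 40 to 60 g; round body 28.4 mm in diameter up to 100 mm, then a cap 34 mm in diameter and 14 mm high. Origin at the centre of its underside (foot), z up its axis. It is the only 50 ml tube standing in the rack; it stands loosely upright with its foot 4 mm above the worktop.
- tube_rack: fixed white 2 x 2 tube rack, 104 x 104 mm, top at 50 mm above the worktop, to the robot's left in front of the bag. Four round holes of 31.5 mm at 48 mm pitch (centres 24 mm either way along its x and y); only the one at (-24, -24) mm holds a tube, the others are empty. Origin at the centre of its underside, on the worktop.
- rotor: fixed grey metal swing-out rotor with four buckets on a round loading stand 188 mm in diameter, on the worktop to the robot's right, in any rotation. Origin on its axis at the worktop. Four arms with T-shaped heads, up to 96 mm high, run between the buckets; the nut on the axis, 30 mm in diameter, rises to 123 mm. The four buckets hang 75 mm from the axis, a quarter turn apart; neighbours are 106 mm apart, opposite ones 150 mm.
- bucket_loaded: the bucket that already holds a tube, in any of the four places. Same shape as the others; the cap of its tube, the twin of the one in the rack, rises to 131 mm above the worktop. Origin at the centre of the bucket's underside, 12 mm above the worktop.
- centrifuge_front (a point): point on the worktop at the foot of the middle of the big bench centrifuge's front face, behind the row of bottles. The fixed box-shaped machine runs from here 215 mm to either side (along y), back along +x, and up to 243 mm; its open lid stands up at the back. The bag to its left begins at about x = 575 mm, y = 300 mm, also behind the rack.
- bucket_a: an empty bucket, in any of the four places, the same as the other empty ones: upright round metal cup 98 mm tall, 49 mm outside and 43 mm inside diameter at the mouth. Origin at the centre of its underside, 12 mm above the worktop; its mouth is 98 mm above that, 110 mm above the worktop.
- bucket_b: an empty bucket, in any of the four places, the same as the other empty ones: upright round metal cup 98 mm tall, 49 mm outside and 43 mm inside diameter at the mouth. Origin at the centre of its underside, 12 mm above the worktop; its mouth is 98 mm above that, 110 mm above the worktop.
- bucket_c: an empty bucket, in any of the four places, the same as the other empty ones: upright round metal cup 98 mm tall, 49 mm outside and 43 mm inside diameter at the mouth. Origin at the centre of its underside, 12 mm above the worktop; its mouth is 98 mm above that, 110 mm above the worktop.
- amber_bottle: bystander, loose: brown screw-cap bottle, 50 mm diameter, 98 mm tall. Origin at the centre of its underside.
- big_bottle: bystander, loose: white screw-cap bottle, 62 mm diameter, 120 mm tall, the tallest of the row. Origin at the centre of its underside.
- beaker: bystander, loose: clear open beaker, 54 mm diameter, 70 mm tall. Origin at the centre of its underside.
- dropper_bottle: bystander, loose: little brown bottle, 24 mm diameter, 58 mm tall. Origin at the centre of its underside.
- timer: bystander, loose: flat square bench timer, 66 x 66 x 17 mm, beyond the rotor to the right. Origin at the centre of its underside.

How it is judged:
By the outcome, as a careful person would: the job done as asked, in the order asked, and still so for the second after the job is handed in, while the arm keeps its last pose, push and grip.
It also fails if it takes over 43 s, if anything falls off the work surface, if the arm or the gripper's body presses on something with over 40 N, if the wrist force passes 120 N, or if a joint passes its speed limit or range.

## Working session

There is one attempt and no reset: what is moved stays moved. The work goes in short steps, Python scripts to look and compute and a tool call to move; the robot and the scene stay as the last step left them, time stands still between calls to the robot, and variables do not carry over. Pictures are saved under pics/ and viewed, and the job is handed in when it is done.

Besides the shell and the picture viewer there is one more tool, called by a JSON object that holds its "fn" and its "kwargs", one argument or row to a line. carry_out: Moves the arm, as the interface text tells. Its arguments: {"type":"object","properties":{"series":{"type":"array"},"force":{"type":"number"}},"required":["series"]}

```bash
mkdir -p pics; ls; cat > h.py <<'E'
import numpy as np, cv2
from workcell import robot
def save(p,n): cv2.imwrite('pics/'+n, np.ascontiguousarray(p['frame'][:,:,::-1]))
def world(p,u,v,d,s=None):
    K=p['intrinsics']; c=np.linalg.inv(K)@np.array([u*d,v*d,d])
    return p['R'].T@(c-p['t'])
def cloud(p,mask):
    v,u=np.nonzero(mask&(p['depth']>0)); d=p['depth'][v,u]
    K=p['intrinsics']; c=np.linalg.inv(K)@np.vstack([u*d,v*d,d])
    return (p['R'].T@(c-p['t'][:,None])).T
E
python3 - <<'E'
from h import *
np.set_printoptions(precision=4,suppress=True)
s=robot.sense(); print(s['time_s'],s['tcp_pos'],s['tool_rot'],s['gripper_width'],s['wrist_force'])
for n in ['scene','side']:
    p=robot.capture(n); save(p,n+'0.png'); print(n,-p['R'].T@p['t'])
    for t in (['balance_tube','tube_rack','rotor','bucket_loaded','bucket_a'] + (['big_bottle','amber_bottle','beaker','dropper_bottle'] if n=='scene' else [])):
        for r in robot.mark_of(p,t)[:5]: print(t,np.array(r['xyz']),round(r['confidence'],2))
print(robot.sense()['time_s'])
E
```

```text
pics
0.0 [ 0.1892 -0.4894  0.2308] [-0.0005  0.983   0.1833 -0.    ] 0.08582026400157486 [ 0.7112  1.0392 -1.128 ]
scene [-0.5629  0.5648  0.9711]
balance_tube [0.4566 0.3754 0.006 ] 0.66
tube_rack [0.4844 0.3976 0.0025] 0.59
bucket_a [ 0.4425 -0.2988  0.0137] 0.68
big_bottle [ 0.4339  0.0891 -0.0012] 0.65
big_bottle [ 0.4386 -0.3009  0.0106] 0.16
amber_bottle [ 0.4171  0.2043 -0.0019] 0.65
dropper_bottle [ 0.4141  0.2066 -0.0012] 0.61
side [0.619  0.8075 1.3941]
balance_tube [0.4552 0.3772 0.0035] 0.72
tube_rack [ 0.4852  0.3987 -0.0051] 0.67
rotor [ 0.5182 -0.3009  0.0004] 0.89
rotor [ 0.484   0.3961 -0.0029] 0.65
bucket_loaded [ 0.5876 -0.2969  0.0167] 0.46
bucket_a [ 0.5173 -0.3709  0.0138] 0.69
bucket_a [ 0.4163  0.2074 -0.0008] 0.52
bucket_a [ 0.4419 -0.3039  0.0147] 0.51
0.8
```

View pics/scene0.png

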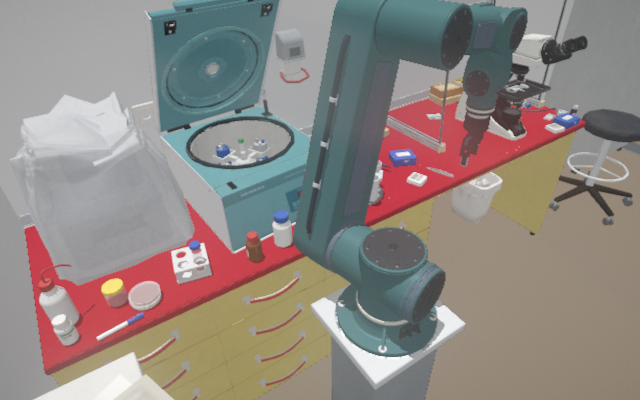

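View pics/side0.png

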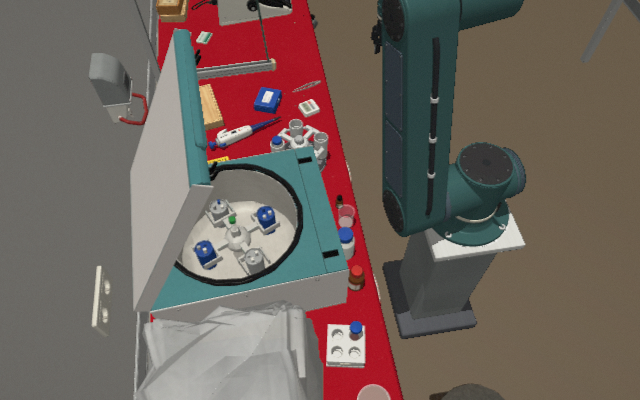

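The side picture shows the blue-capped tube at (277,145), in the rotor bucket on the far (+x) side. The one to load is therefore nearest the robot, at about (0.442,-0.302). The rack tube is at (356,328). I'll check the rotor with the wrist camera next.

```bash
cat >> h.py <<'E'
from scipy.spatial.transform import Rotation as Ro
def wristcap():
    s=robot.sense(); p=robot.capture('wrist')
    q=s['tool_rot']; R=Ro.from_quat([q[1],q[2],q[3],q[0]]).as_matrix()
    T=np.eye(4);T[:3,:3]=R;T[:3,3]=s['tcp_pos']
    W=T@p['T_tool_cam']; p2=dict(p); p2['R']=W[:3,:3].T; p2['t']=-W[:3,:3].T@W[:3,3]
    return p,p2,s
def toolshift(target,yaw=None):
    s=robot.sense(); q=s['tool_rot']; R=Ro.from_quat([q[1],q[2],q[3],q[0]])
    d=R.inv().apply(np.array(target)-s['tcp_pos'])*100
    print('pos',np.round(s['tcp_pos'],4),'shift cm',np.round(d,2))
    if yaw is not None:
        G=Ro.from_matrix(np.array([[np.cos(yaw),np.sin(yaw),0],[np.sin(yaw),-np.cos(yaw),0],[0,0,-1]]))
        print('turn',np.round((R.inv()*G).as_rotvec(),4))
E
python3 - <<'E'
from h import *
np.set_printoptions(precision=4,suppress=True)
p,p2,s=wristcap(); save(p,'w0.png'); print(p['T_tool_cam'],p['intrinsics'])
for t in ['rotor','bucket_loaded','bucket_a']:
    for r in robot.mark_of(p,t)[:4]: print(t,np.array(r['xyz']),round(r['confidence'],2))
toolshift([0.33,-0.30,0.33],1.571)
E
```

```text
[[-0.0006 -0.9509 -0.3094  0.0795]
 [ 1.     -0.0002 -0.0012  0.0014]
 [ 0.0011 -0.3094  0.9509 -0.1429]
 [ 0.      0.      0.      1.    ]] [[313.7958   0.     313.4891]
 [  0.     313.7958 199.5356]
 [  0.       0.       1.    ]]
pos [ 0.1892 -0.4897  0.2313] shift cm [ 19.97 -12.62  -9.87]
turn [-0.      0.     -1.2022]
```

View pics/w0.png

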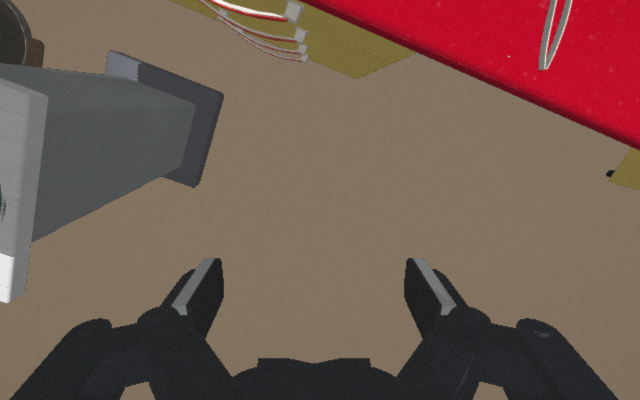

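The wrist picture shows floor and worktop edge only; the camera sits on the tool's +x side, looking back under the fingers. I'll move above the rotor.

```bash
python3 - <<'E'
from h import *
toolshift([0.42,-0.27,0.37],1.571)
E
```

```text
pos [ 0.1892 -0.4897  0.2313] shift cm [ 29.44 -12.18 -13.87]
turn [-0.      0.     -1.2022]
```

{"fn": "carry_out", "kwargs": {
  "series": [
    {"jaw": 8.5, "tx": 0, "ty": 0, "tz": -5, "ax": 0, "ay": 0, "az": -0.1},
    {"jaw": 8.5, "tx": 0, "ty": 0, "tz": -10, "ax": 0, "ay": 0, "az": -0.2},
    {"jaw": 8.5, "tx": 4, "ty": -1.7, "tz": -12, "ax": 0, "ay": 0, "az": -0.3},
    {"jaw": 8.5, "tx": 8, "ty": -3.4, "tz": -13.9, "ax": 0, "ay": 0, "az": -0.42},
    {"jaw": 8.5, "tx": 12, "ty": -5, "tz": -13.9, "ax": 0, "ay": 0, "az": -0.54},
    {"jaw": 8.5, "tx": 16, "ty": -6.6, "tz": -13.9, "ax": 0, "ay": 0, "az": -0.66},
    {"jaw": 8.5, "tx": 20, "ty": -8.3, "tz": -13.9, "ax": 0, "ay": 0, "az": -0.78},
    {"jaw": 8.5, "tx": 24, "ty": -10, "tz": -13.9, "ax": 0, "ay": 0, "az": -0.9},
    {"jaw": 8.5, "tx": 27, "ty": -11.2, "tz": -13.9, "ax": 0, "ay": 0, "az": -1.02},
    {"jaw": 8.5, "tx": 29.4, "ty": -12.2, "tz": -13.9, "ax": 0, "ay": 0, "az": -1.12},
    {"jaw": 8.5, "tx": 29.4, "ty": -12.2, "tz": -13.9, "ax": 0, "ay": 0, "az": -1.2},
    {"jaw": 8.5, "tx": 29.4, "ty": -12.2, "tz": -13.9, "ax": 0, "ay": 0, "az": -1.2}
  ]
}}

```text
time_s: 2.2
tcp_pos: [0.4199, -0.2694, 0.3702]
tool_rot: [-0.0, 0.707, 0.707, -0.0]
wrist_force: [-0.8, 1.0, 0.2]
gripper_width: 0.085
```

```bash
python3 - <<'E'
from h import *
np.set_printoptions(precision=4,suppress=True)
p,p2,s=wristcap(); save(p,'w1.png'); print(s['time_s'],s['tcp_pos'],s['joint_pos'])
for t in ['rotor','bucket_loaded','bucket_a']:
    for r in robot.mark_of(p,t)[:4]: print(t,np.array(r['xyz']),round(r['confidence'],2))
for i,r in enumerate(robot.regions_of(p,'bucket_a')[:4]):
    c=cloud(p2,r['region']); top=c[(c[:,2]>0.104)&(c[:,2]<0.118)]
    v,u=np.nonzero(r['region']); print(r['confidence'],u.mean(),v.mean(),len(c),top.mean(0) if len(top) else None,np.percentile(c[:,2],[5,50,95]))
    if len(top):
        (x,y),rad=cv2.minEnclosingCircle(top[:,:2].astype(np.float32)); print('circ',x,y,rad)
h=cloud(p2,p2['depth']>0); m=(h[:,2]>.126)&(h[:,2]<.135); q=h[m]; print('hi',q.mean(0) if len(q) else 0,len(q))
np.savez('w1.npz',h=h)
E
```

```text
2.2 [ 0.4199 -0.2694  0.3702] [-0.7338  0.2172  0.2631  1.6167 -0.0001  0.8362]
rotor [ 0.5197 -0.2975 -0.0011] 0.97
bucket_loaded [ 0.5872 -0.3013  0.0137] 0.95
bucket_a [ 0.5188 -0.2966  0.0004] 0.75
bucket_a [ 0.5211 -0.3712  0.0127] 0.71
bucket_a [ 0.4409 -0.3013  0.0105] 0.69
bucket_a [ 0.517  -0.2275  0.0117] 0.57
0.89 329.0774818401937 180.7861178369653 1230 [ 0.4424 -0.3008  0.1093] [0.0165 0.0758 0.1107]
circ 0.4422872066497803 -0.30136963725090027 0.0245182067155838
0.68 386.89603283173733 124.39876880984951 1455 [ 0.5162 -0.2246  0.1093] [0.0161 0.0756 0.1107]
circ 0.5157967209815979 -0.2255764901638031 0.024738166481256485
0.62 379.62832494608193 227.32063263838964 1388 [ 0.5185 -0.3739  0.1087] [0.0351 0.083  0.1102]
circ 0.5183611512184143 -0.37493661046028137 0.024681827053427696
hi [ 0.6    -0.2663  0.1307] 716
```

View pics/w1.png

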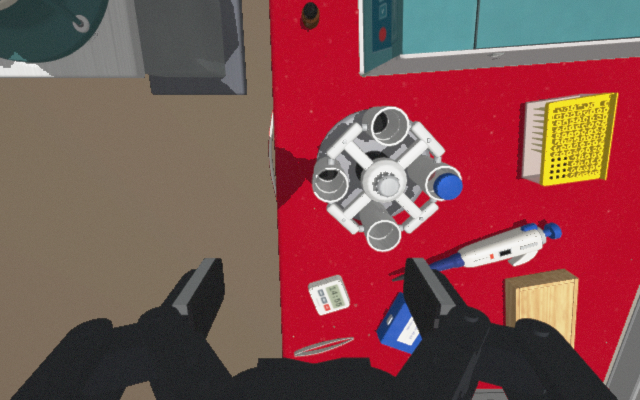

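The wrist picture shows the rotor: loaded blue cap at (447,187), and the empty bucket across from it at (329,181). Its rim circle is at (0.4423,-0.3014) with radius 24.5 mm, as it should be. Next, the rack.

{"fn": "carry_out", "kwargs": {
  "series": [
    {"jaw": 8.5, "tx": 5, "ty": 0, "tz": 0},
    {"jaw": 8.5, "tx": 10, "ty": 0, "tz": 0},
    {"jaw": 8.5, "tx": 15, "ty": 0, "tz": 0},
    {"jaw": 8.5, "tx": 20, "ty": 0, "tz": 0},
    {"jaw": 8.5, "tx": 25, "ty": 0, "tz": 0},
    {"jaw": 8.5, "tx": 30, "ty": 0, "tz": 0},
    {"jaw": 8.5, "tx": 35, "ty": 0, "tz": 0},
    {"jaw": 8.5, "tx": 40, "ty": 0.5, "tz": 1},
    {"jaw": 8.5, "tx": 45, "ty": 1, "tz": 2},
    {"jaw": 8.5, "tx": 50, "ty": 1.5, "tz": 3},
    {"jaw": 8.5, "tx": 55, "ty": 2.5, "tz": 4},
    {"jaw": 8.5, "tx": 59, "ty": 3.2, "tz": 5}
  ]
}}

```text
schema error: expected keys jaw, tx, ty, tz, ax, ay, az
```

```bash
python3 - <<'E'
from h import *
toolshift([0.457,0.375,0.27],1.571)
E
```

```text
pos [ 0.4192 -0.2703  0.3703] shift cm [64.55  3.49 10.03]
turn [ 0.0001  0.0001 -0.0046]
```

{"fn": "carry_out", "kwargs": {
  "series": [
    {"jaw": 8.5, "tx": 5, "ty": 0, "tz": 0, "ax": 0, "ay": 0, "az": 0},
    {"jaw": 8.5, "tx": 10, "ty": 0, "tz": 0, "ax": 0, "ay": 0, "az": 0},
    {"jaw": 8.5, "tx": 15, "ty": 0, "tz": 0, "ax": 0, "ay": 0, "az": 0},
    {"jaw": 8.5, "tx": 20, "ty": 0, "tz": 0, "ax": 0, "ay": 0, "az": 0},
    {"jaw": 8.5, "tx": 25, "ty": 0, "tz": 0, "ax": 0, "ay": 0, "az": 0},
    {"jaw": 8.5, "tx": 30, "ty": 0, "tz": 0, "ax": 0, "ay": 0, "az": 0},
    {"jaw": 8.5, "tx": 35, "ty": 0, "tz": 0, "ax": 0, "ay": 0, "az": 0},
    {"jaw": 8.5, "tx": 40, "ty": 0.5, "tz": 1, "ax": 0, "ay": 0, "az": 0},
    {"jaw": 8.5, "tx": 45, "ty": 1, "tz": 2, "ax": 0, "ay": 0, "az": 0},
    {"jaw": 8.5, "tx": 50, "ty": 1.5, "tz": 3, "ax": 0, "ay": 0, "az": 0},
    {"jaw": 8.5, "tx": 54, "ty": 2.5, "tz": 4, "ax": 0, "ay": 0, "az": 0},
    {"jaw": 8.5, "tx": 58, "ty": 3.2, "tz": 5, "ax": 0, "ay": 0, "az": 0}
  ]
}}

```text
time_s: 3.65
tcp_pos: [0.4539, 0.3114, 0.3197]
tool_rot: [0.0, 0.709, 0.705, 0.0]
wrist_force: [0.9, -0.9, -0.4]
gripper_width: 0.0847
```

```bash
python3 - <<'E'
from h import *
toolshift([0.457,0.375,0.29],1.571)
E
```

```text
pos [0.4539 0.3114 0.3197] shift cm [6.36 0.27 2.97]
turn [ 0.0002 -0.     -0.0057]
```

{"fn": "carry_out", "kwargs": {
  "series": [
    {"jaw": 8.5, "tx": 3.2, "ty": 0.1, "tz": 1.5, "ax": 0, "ay": 0, "az": 0},
    {"jaw": 8.5, "tx": 6.4, "ty": 0.3, "tz": 3, "ax": 0, "ay": 0, "az": 0},
    {"jaw": 8.5, "tx": 6.4, "ty": 0.3, "tz": 3, "ax": 0, "ay": 0, "az": 0},
    {"jaw": 8.5, "tx": 6.4, "ty": 0.3, "tz": 3, "ax": 0, "ay": 0, "az": 0}
  ]
}}

```text
time_s: 4.05
tcp_pos: [0.4573, 0.3753, 0.2893]
tool_rot: [0.0, 0.709, 0.705, -0.0]
wrist_force: [0.0, 0.2, 0.4]
gripper_width: 0.0854
```

```bash
python3 - <<'E'
from h import *
np.set_printoptions(precision=4,suppress=True)
p,p2,s=wristcap(); save(p,'w2.png'); print(s['time_s'],s['tcp_pos'],s['joint_pos'])
for t in ['balance_tube','tube_rack']:
    for r in robot.mark_of(p,t)[:3]: print(t,np.array(r['xyz']),round(r['confidence'],2))
for r in robot.regions_of(p,'balance_tube')[:2]:
    c=cloud(p2,r['region']); top=c[(c[:,2]>0.113)&(c[:,2]<0.124)]
    print(r['confidence'],len(c),np.percentile(c[:,2],[5,50,95,99]),top.mean(0) if len(top) else None)
    if len(top): print(cv2.minEnclosingCircle(top[:,:2].astype(np.float32)), len(top))
toolshift([0.457,0.375,0.06],1.571)
E
```

```text
4.05 [0.4573 0.3753 0.2893] [ 0.5497  0.3759  0.276   1.4719 -0.0003  2.1263]
balance_tube [0.4567 0.3759 0.0052] 0.56
tube_rack [0.4884 0.3981 0.0004] 0.83
0.88 1013 [0.0532 0.1179 0.1193 0.1198] [0.4571 0.3766 0.118 ]
((0.457161545753479, 0.37567687034606934), 0.0171597208827734) 816
pos [0.4576 0.3745 0.2906] shift cm [ 0.03 -0.09 23.06]
turn [ 0.0012 -0.0006 -0.0072]
```

View pics/w2.png

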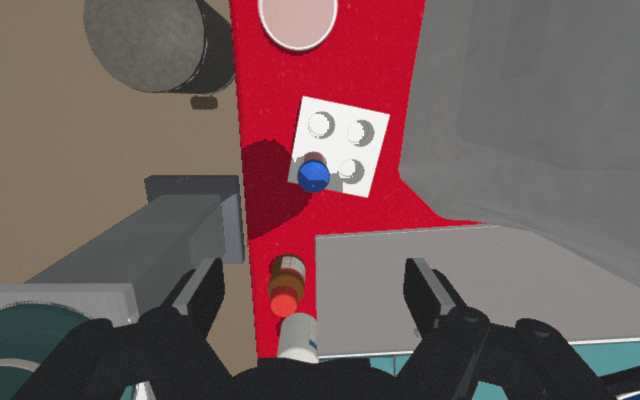

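The picture shows the tube's cap at (313,176), in the rack corner nearest the robot. The cap circle is at (0.4572,0.3757), radius 17.2 mm at 118 mm height, as expected. Descending straight down to grip the body below the cap.

{"fn": "carry_out", "kwargs": {
  "series": [
    {"jaw": 8.5, "tx": 0.1, "ty": 0, "tz": 4, "ax": 0, "ay": 0, "az": 0},
    {"jaw": 8.5, "tx": 0.1, "ty": 0, "tz": 8, "ax": 0, "ay": 0, "az": 0},
    {"jaw": 8.5, "tx": 0.1, "ty": 0, "tz": 11, "ax": 0, "ay": 0, "az": 0},
    {"jaw": 8.5, "tx": 0.1, "ty": 0, "tz": 13.5, "ax": 0, "ay": 0, "az": 0},
    {"jaw": 8.5, "tx": 0.1, "ty": 0, "tz": 16, "ax": 0, "ay": 0, "az": 0},
    {"jaw": 8.5, "tx": 0.1, "ty": 0, "tz": 18, "ax": 0, "ay": 0, "az": 0},
    {"jaw": 8.5, "tx": 0.1, "ty": 0, "tz": 20, "ax": 0, "ay": 0, "az": 0},
    {"jaw": 8.5, "tx": 0.1, "ty": 0, "tz": 21.5, "ax": 0, "ay": 0, "az": 0},
    {"jaw": 8.5, "tx": 0.1, "ty": 0, "tz": 22.5, "ax": 0, "ay": 0, "az": 0},
    {"jaw": 8.5, "tx": 0.1, "ty": 0, "tz": 22.9, "ax": 0, "ay": 0, "az": 0},
    {"jaw": 8.5, "tx": 0.1, "ty": 0, "tz": 22.9, "ax": 0, "ay": 0, "az": 0},
    {"jaw": 8.5, "tx": 0.1, "ty": 0, "tz": 22.9, "ax": 0, "ay": 0, "az": 0}
  ]
}}

```text
time_s: 5.45
tcp_pos: [0.4583, 0.3758, 0.0624]
tool_rot: [0.0, 0.71, 0.705, 0.001]
wrist_force: [0.5, -0.3, 0.5]
gripper_width: 0.0852
```

```bash
python3 - <<'E'
from h import *
np.set_printoptions(precision=4,suppress=True)
p,p2,s=wristcap(); save(p,'w3.png'); print(s['tcp_pos'],s['wrist_force'],s['gripper_width'])
toolshift([0.457,0.3757,0.06],1.571)
E
```

```text
[0.4583 0.3758 0.0624] [ 0.4984 -0.3432  0.5331] 0.08517345237168725
pos [0.4583 0.3758 0.0624] shift cm [-0.01 -0.13  0.23]
turn [ 0.0022 -0.0012 -0.0073]
```

View pics/w3.png

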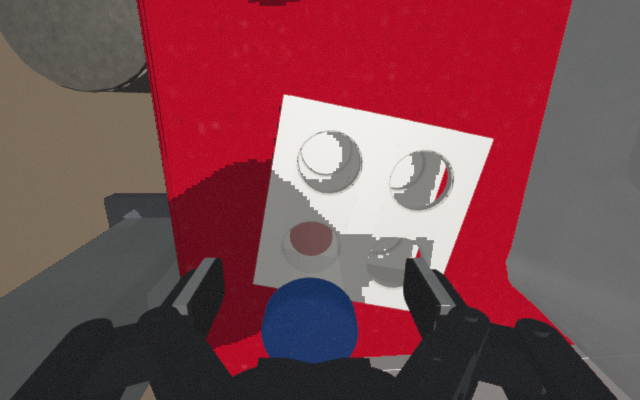

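The cap at (310,320) sits centred between the fingers, which stand at (200,290) and (430,290). Closing.

{"fn": "carry_out", "kwargs": {
  "force": 40,
  "series": [
    {"jaw": 6, "tx": 0, "ty": -0.1, "tz": 0.1, "ax": 0, "ay": 0, "az": 0},
    {"jaw": 4.5, "tx": 0, "ty": -0.1, "tz": 0.1, "ax": 0, "ay": 0, "az": 0},
    {"jaw": 3.5, "tx": 0, "ty": -0.1, "tz": 0.1, "ax": 0, "ay": 0, "az": 0},
    {"jaw": 3, "tx": 0, "ty": -0.1, "tz": 0.1, "ax": 0, "ay": 0, "az": 0},
    {"jaw": 2.5, "tx": 0, "ty": -0.1, "tz": 0.1, "ax": 0, "ay": 0, "az": 0},
    {"jaw": 2.0, "tx": 0, "ty": -0.1, "tz": 0.1, "ax": 0, "ay": 0, "az": 0},
    {"jaw": 2.0, "tx": 0, "ty": -0.1, "tz": 0.1, "ax": 0, "ay": 0, "az": 0},
    {"jaw": 2.0, "tx": 0, "ty": -0.1, "tz": 0.1, "ax": 0, "ay": 0, "az": 0},
    {"jaw": 2.0, "tx": 0, "ty": -0.1, "tz": 0.1, "ax": 0, "ay": 0, "az": 0},
    {"jaw": 2.0, "tx": 0, "ty": -0.1, "tz": 0.1, "ax": 0, "ay": 0, "az": 0}
  ]
}}

```text
time_s: 6.5
tcp_pos: [0.4573, 0.3759, 0.0616]
tool_rot: [0.0, 0.71, 0.705, 0.001]
wrist_force: [-2.5, 0.5, 5.8]
gripper_width: 0.0279
```

{"fn": "carry_out", "kwargs": {
  "series": [
    {"jaw": 2.0, "tx": 0, "ty": 0, "tz": -0.5, "ax": 0, "ay": 0, "az": 0},
    {"jaw": 2.0, "tx": 0, "ty": 0, "tz": -1.5, "ax": 0, "ay": 0, "az": 0},
    {"jaw": 2.0, "tx": 0, "ty": 0, "tz": -3, "ax": 0, "ay": 0, "az": 0},
    {"jaw": 2.0, "tx": 0, "ty": 0, "tz": -5, "ax": 0, "ay": 0, "az": 0},
    {"jaw": 2.0, "tx": 0, "ty": 0, "tz": -7, "ax": 0, "ay": 0, "az": 0},
    {"jaw": 2.0, "tx": 0, "ty": 0, "tz": -10, "ax": 0, "ay": 0, "az": 0},
    {"jaw": 2.0, "tx": 0, "ty": 0, "tz": -13, "ax": 0, "ay": 0, "az": 0},
    {"jaw": 2.0, "tx": 0, "ty": 0, "tz": -16, "ax": 0, "ay": 0, "az": 0},
    {"jaw": 2.0, "tx": 0, "ty": 0, "tz": -19, "ax": 0, "ay": 0, "az": 0},
    {"jaw": 2.0, "tx": 0, "ty": 0, "tz": -21.5, "ax": 0, "ay": 0, "az": 0},
    {"jaw": 2.0, "tx": 0, "ty": 0, "tz": -21.5, "ax": 0, "ay": 0, "az": 0},
    {"jaw": 2.0, "tx": 0, "ty": 0, "tz": -21.5, "ax": 0, "ay": 0, "az": 0}
  ]
}}

```text
time_s: 7.7
tcp_pos: [0.4569, 0.3756, 0.2769]
tool_rot: [0.0, 0.71, 0.705, 0.002]
wrist_force: [0.7, 0.1, -0.7]
gripper_width: 0.0284
```

```bash
python3 - <<'E'
from h import *
np.set_printoptions(precision=4,suppress=True)
p,p2,s=wristcap(); save(p,'w4.png'); print(s['time_s'],s['tcp_pos'],s['tool_rot'],s['wrist_force'],s['gripper_width'],s['joint_pos'])
for r in robot.mark_of(p,'balance_tube')[:2]: print(r)
r=robot.regions_of(p,'balance_tube')
if r:
    c=cloud(p2,r[0]['region']); print(len(c),np.percentile(c[:,2],[1,5,50,95,99]))
    top=c[c[:,2]>np.percentile(c[:,2],60)-.004]; print(top.mean(0), cv2.minEnclosingCircle(top[:,:2].astype(np.float32)))
p=robot.capture('side'); save(p,'s4.png')
for r in robot.mark_of(p,'balance_tube')[:2]: print(r)
p=robot.capture('scene'); save(p,'c4.png')
for r in robot.mark_of(p,'balance_tube')[:2]: print(r)
toolshift([0.41,-0.1,0.28],1.571)
toolshift([0.4423,-0.3014,0.24],1.571)
E
```

```text
7.7 [0.4569 0.3756 0.2769] [0.0005 0.7096 0.7046 0.0017] [ 0.7154  0.1235 -0.7171] 0.028438522276951206 [ 0.5504  0.3718  0.2365  1.4319 -0.0001  2.1283]
{'xyz': [0.4609, 0.3758, 0.2222], 'confidence': 0.81}
10267 [0.2267 0.2457 0.3304 0.3343 0.3349]
[0.4575 0.3805 0.3335] ((0.45755836367607117, 0.37902697920799255), 0.017627807334065437)
{'xyz': [0.4579, 0.3761, 0.2154], 'confidence': 0.63}
{'xyz': [0.5881, -0.2969, 0.0153], 'confidence': 0.33}
{'xyz': [0.4564, 0.3746, 0.2196], 'confidence': 0.51}
pos [0.4566 0.3755 0.2761] shift cm [-47.58  -4.32  -0.44]
turn [ 0.0014 -0.0009 -0.0073]
pos [0.4566 0.3755 0.2761] shift cm [-67.7   -0.96   3.54]
turn [ 0.0014 -0.0009 -0.0073]
```

View pics/w4.png

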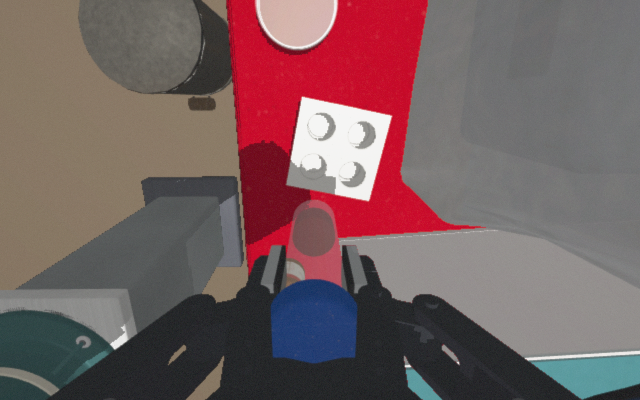

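View pics/c4.png

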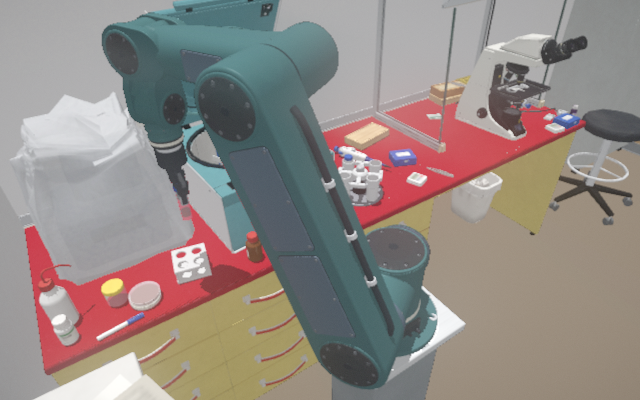

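The picture shows the tube out of the rack, held upright: cap at (313,320), foot at (314,205). The cap top is at 0.3335, so the foot is about 57 mm below the TCP. Carrying it at foot height of about 0.22, pulled back toward x=0.415 to clear the centrifuge.

{"fn": "carry_out", "kwargs": {
  "series": [
    {"jaw": 2.0, "tx": -1, "ty": -1, "tz": 0, "ax": 0, "ay": 0, "az": 0},
    {"jaw": 2.0, "tx": -3, "ty": -2.5, "tz": -0.3, "ax": 0, "ay": 0, "az": 0},
    {"jaw": 2.0, "tx": -6, "ty": -4, "tz": -0.5, "ax": 0, "ay": 0, "az": 0},
    {"jaw": 2.0, "tx": -10, "ty": -4.2, "tz": -0.5, "ax": 0, "ay": 0, "az": 0},
    {"jaw": 2.0, "tx": -14, "ty": -4.2, "tz": -0.5, "ax": 0, "ay": 0, "az": 0},
    {"jaw": 2.0, "tx": -18, "ty": -4.2, "tz": -0.5, "ax": 0, "ay": 0, "az": 0},
    {"jaw": 2.0, "tx": -22, "ty": -4.2, "tz": -0.5, "ax": 0, "ay": 0, "az": 0},
    {"jaw": 2.0, "tx": -26, "ty": -4.2, "tz": -0.5, "ax": 0, "ay": 0, "az": 0},
    {"jaw": 2.0, "tx": -30, "ty": -4.2, "tz": -0.5, "ax": 0, "ay": 0, "az": 0},
    {"jaw": 2.0, "tx": -34, "ty": -4.2, "tz": -0.5, "ax": 0, "ay": 0, "az": 0},
    {"jaw": 2.0, "tx": -38, "ty": -4.2, "tz": -0.5, "ax": 0, "ay": 0, "az": 0},
    {"jaw": 2.0, "tx": -41, "ty": -4.2, "tz": -0.5, "ax": 0, "ay": 0, "az": 0}
  ]
}}

```text
time_s: 9.25
tcp_pos: [0.4113, -0.0362, 0.2806]
tool_rot: [0.0, 0.71, 0.704, 0.001]
wrist_force: [0.3, -0.2, 0.0]
gripper_width: 0.0282
```

```bash
python3 - <<'E'
from h import *
toolshift([0.4423,-0.3014,0.25],1.571)
print(robot.sense()['gripper_width'])
E
```

```text
pos [ 0.4113 -0.0362  0.2806] shift cm [-26.5    3.3    3.05]
turn [ 0.0015 -0.0006 -0.0081]
0.028191815600899152
```

{"fn": "carry_out", "kwargs": {
  "series": [
    {"jaw": 2.0, "tx": -3, "ty": 0, "tz": 0, "ax": 0, "ay": 0, "az": 0},
    {"jaw": 2.0, "tx": -6.5, "ty": 0, "tz": 0, "ax": 0, "ay": 0, "az": 0},
    {"jaw": 2.0, "tx": -10.5, "ty": 0.5, "tz": 0.2, "ax": 0, "ay": 0, "az": 0},
    {"jaw": 2.0, "tx": -14.5, "ty": 1.2, "tz": 0.6, "ax": 0, "ay": 0, "az": 0},
    {"jaw": 2.0, "tx": -18, "ty": 2, "tz": 1.2, "ax": 0, "ay": 0, "az": 0},
    {"jaw": 2.0, "tx": -21.5, "ty": 2.6, "tz": 2, "ax": 0, "ay": 0, "az": 0},
    {"jaw": 2.0, "tx": -24, "ty": 3, "tz": 2.6, "ax": 0, "ay": 0, "az": 0},
    {"jaw": 2.0, "tx": -25.7, "ty": 3.2, "tz": 3, "ax": 0, "ay": 0, "az": 0},
    {"jaw": 2.0, "tx": -26.5, "ty": 3.3, "tz": 3, "ax": 0, "ay": 0, "az": 0},
    {"jaw": 2.0, "tx": -26.5, "ty": 3.3, "tz": 3, "ax": 0, "ay": 0, "az": 0},
    {"jaw": 2.0, "tx": -26.5, "ty": 3.3, "tz": 3, "ax": 0, "ay": 0, "az": 0}
  ]
}}

```text
time_s: 10.35
tcp_pos: [0.4423, -0.3006, 0.2509]
tool_rot: [0.0, 0.71, 0.704, 0.001]
wrist_force: [-0.4, -0.5, -0.7]
gripper_width: 0.0278
```

```bash
python3 - <<'E'
from h import *
np.set_printoptions(precision=4,suppress=True)
p,p2,s=wristcap(); save(p,'w5.png'); print(s['time_s'],s['tcp_pos'],s['gripper_width'])
for t in ['balance_tube','rotor','bucket_loaded','bucket_a']:
    for r in robot.mark_of(p,t)[:4]: print(t,np.array(r['xyz']),round(r['confidence'],2))
for n in ['scene','side']:
    q=robot.capture(n); save(q,n+'5.png')
    for t in ['balance_tube','bucket_a','bucket_loaded']:
        for r in robot.mark_of(q,t)[:3]: print(n,t,np.array(r['xyz']),round(r['confidence'],2))
E
```

```text
10.35 [ 0.4423 -0.3006  0.2509] 0.027817318332431736
balance_tube [ 0.4431 -0.3016  0.1943] 0.72
balance_tube [ 0.5166 -0.2277  0.0118] 0.5
rotor [ 0.5193 -0.298  -0.0009] 0.63
bucket_loaded [ 0.5916 -0.2984  0.0106] 0.84
bucket_a [ 0.442  -0.3056  0.0109] 0.98
bucket_a [ 0.5188 -0.3702  0.0135] 0.75
bucket_a [ 0.5166 -0.2253  0.012 ] 0.67
scene balance_tube [ 0.441  -0.3033  0.1953] 0.71
scene bucket_a [ 0.443  -0.2986  0.013 ] 0.73
scene bucket_a [ 0.516  -0.3752  0.0105] 0.66
scene bucket_a [ 0.5162 -0.2281  0.0103] 0.55
scene bucket_loaded [0.4172 0.2065 0.0007] 0.63
scene bucket_loaded [ 0.5889 -0.294   0.0149] 0.61
scene bucket_loaded [ 0.4386 -0.3049  0.1957] 0.57
side balance_tube [ 0.4421 -0.2988  0.1929] 0.72
side bucket_a [ 0.5168 -0.3727  0.0121] 0.69
side bucket_a [ 0.4389 -0.3023  0.0135] 0.57
side bucket_loaded [ 0.5878 -0.2978  0.0166] 0.53
```

View pics/w5.png

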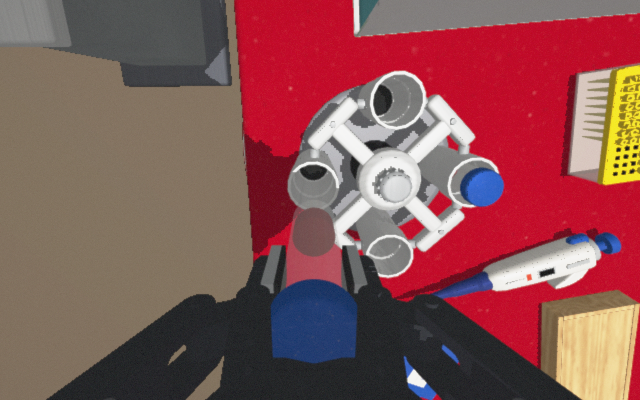

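```bash
python3 - <<'E'
import cv2
a=cv2.imread('pics/scene5.png')[100:240,280:480]; cv2.imwrite('pics/scene5z.png',cv2.resize(a,None,fx=4,fy=4,interpolation=2))
a=cv2.imread('pics/side5.png')[80:200,220:400]; cv2.imwrite('pics/side5z.png',cv2.resize(a,None,fx=4,fy=4,interpolation=2))
E
```

```text
(no output)
```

View pics/scene5z.png

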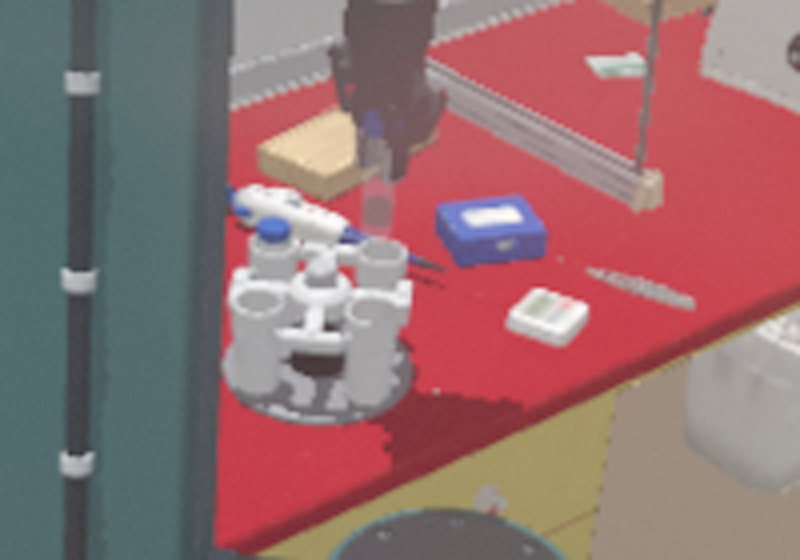

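View pics/side5z.png

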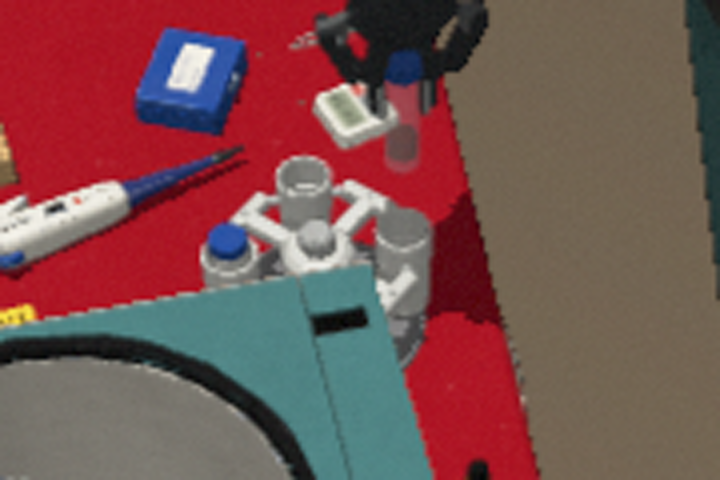

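The pictures show the tube upright over the near bucket. Its foot is at about (0.442,-0.301,0.194) from the three views, which also agrees with the grasp offset (0.193). Lowering 7.3 cm puts the foot at 0.120.

{"fn": "carry_out", "kwargs": {
  "series": [
    {"jaw": 2.0, "tx": -0.1, "ty": 0, "tz": 1, "ax": 0, "ay": 0, "az": 0},
    {"jaw": 2.0, "tx": -0.1, "ty": 0, "tz": 2, "ax": 0, "ay": 0, "az": 0},
    {"jaw": 2.0, "tx": -0.1, "ty": 0, "tz": 3, "ax": 0, "ay": 0, "az": 0},
    {"jaw": 2.0, "tx": -0.1, "ty": 0, "tz": 4, "ax": 0, "ay": 0, "az": 0},
    {"jaw": 2.0, "tx": -0.1, "ty": 0, "tz": 5, "ax": 0, "ay": 0, "az": 0},
    {"jaw": 2.0, "tx": -0.1, "ty": 0, "tz": 6, "ax": 0, "ay": 0, "az": 0},
    {"jaw": 2.0, "tx": -0.1, "ty": 0, "tz": 6.7, "ax": 0, "ay": 0, "az": 0},
    {"jaw": 2.0, "tx": -0.1, "ty": 0, "tz": 7.1, "ax": 0, "ay": 0, "az": 0},
    {"jaw": 2.0, "tx": -0.1, "ty": 0, "tz": 7.3, "ax": 0, "ay": 0, "az": 0},
    {"jaw": 2.0, "tx": -0.1, "ty": 0, "tz": 7.3, "ax": 0, "ay": 0, "az": 0},
    {"jaw": 2.0, "tx": -0.1, "ty": 0, "tz": 7.3, "ax": 0, "ay": 0, "az": 0},
    {"jaw": 2.0, "tx": -0.1, "ty": 0, "tz": 7.3, "ax": 0, "ay": 0, "az": 0}
  ]
}}

```text
time_s: 12.2
tcp_pos: [0.4425, -0.3025, 0.1777]
tool_rot: [0.001, 0.71, 0.704, 0.001]
wrist_force: [0.2, 1.1, -0.4]
gripper_width: 0.0283
```

```bash
python3 - <<'E'
from h import *
np.set_printoptions(precision=4,suppress=True)
for k in range(2):
    p,p2,s=wristcap(); print(s['time_s'],s['tcp_pos'],s['gripper_width'],s['wrist_force'],abs(s['qd']).max() if hasattr(s['qd'],'max') else max(map(abs,s['qd'])))
    for t in ['balance_tube','rotor','bucket_a']:
        for r in robot.mark_of(p,t)[:4]: print(t,np.array(r['xyz']),round(r['confidence'],2))
save(p,'w6.png')
for r in robot.regions_of(p,'balance_tube')[:1]:
    c=cloud(p2,r['region']); 
    for lo,hi in [(.115,.125),(.125,.145),(.145,.165),(.165,.185),(.215,.23),(.23,.24)]:
        q=c[(c[:,2]>lo)&(c[:,2]<hi)]
        if len(q)>5: print(lo,len(q),q[:,0].min(),q[:,0].max(),q[:,1].max())
for n in ['scene','side']:
    q=robot.capture(n); save(q,n+'6.png')
    for t in ['balance_tube','bucket_a','bucket_loaded']:
        for r in robot.mark_of(q,t)[:3]: print(n,t,np.array(r['xyz']),round(r['confidence'],2))
import cv2
a=cv2.imread('pics/scene6.png')[100:240,280:480]; a=cv2.resize(a,None,fx=2.8,fy=2.8,interpolation=2)
b=cv2.imread('pics/side6.png')[80:200,240:360]; b=cv2.resize(b,None,fx=2,fy=3.2666,interpolation=2); b=cv2.resize(b,(a.shape[1]*240//560,a.shape[0]))
cv2.imwrite('pics/both6.png',np.hstack([a,b]))
E
```

```text
12.2 [ 0.4425 -0.3025  0.1777] 0.02825117010575246 [ 0.2192  1.0687 -0.4497] 0.0027013067307391945
balance_tube [ 0.4419 -0.3029  0.1227] 0.65
rotor [ 0.5193 -0.2969 -0.0024] 0.78
bucket_a [ 0.5202 -0.3718  0.0133] 0.87
bucket_a [ 0.4435 -0.3025  0.0153] 0.82
bucket_a [ 0.5151 -0.2251  0.0113] 0.56
12.4 [ 0.4424 -0.3024  0.1776] 0.027766160673879364 [-0.5518  0.0036 -0.6235] 0.0013448265087899708
balance_tube [ 0.4402 -0.3021  0.121 ] 0.73
rotor [ 0.5163 -0.2978  0.0008] 0.56
bucket_a [ 0.4401 -0.3024  0.0091] 0.74
bucket_a [ 0.5197 -0.3738  0.0142] 0.71
bucket_a [ 0.5163 -0.2273  0.0074] 0.56
0.115 32 0.4300529068475103 0.45339260071409354 -0.28885616069090103
0.125 407 0.42939974011423687 0.4556958095615893 -0.28825006510247875
0.145 554 0.43004924428192903 0.45650230672124126 -0.28823980887587797
0.165 787 0.42992113053544323 0.4570587868056972 -0.28822821217628547
0.215 1182 0.42750220143854156 0.4584487454909813 -0.285234029700578
0.23 5125 0.4284124452501395 0.4575889633488029 -0.28508751194505455
scene balance_tube [ 0.4417 -0.3058  0.12  ] 0.62
scene bucket_a [ 0.513  -0.2241  0.0049] 0.84
scene bucket_a [ 0.4392 -0.3007  0.0135] 0.67
scene bucket_loaded [ 0.5915 -0.2985  0.0156] 0.59
side balance_tube [ 0.4403 -0.2995  0.1187] 0.68
side bucket_a [ 0.5181 -0.3735  0.0131] 0.59
side bucket_a [0.4182 0.2081 0.0007] 0.59
side bucket_a [ 0.4398 -0.3016  0.0141] 0.58
side bucket_loaded [ 0.5888 -0.2997  0.0142] 0.59
```

View pics/w6.png

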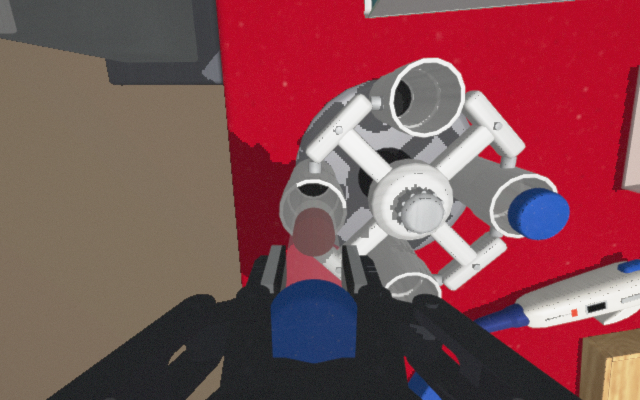

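View pics/both6.png

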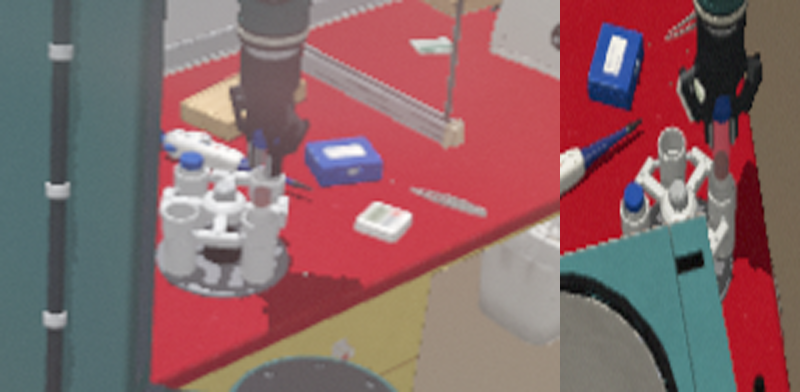

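Tube is vertical (its +y face stays at -0.288 over its height), foot ≈ 0.120. One quick recheck of the rim and tube axis in the same picture.

```bash
python3 - <<'E'
from h import *
from scipy.optimize import least_squares
p,p2,s=wristcap(); print(s['time_s'],s['tcp_pos'])
for r in robot.regions_of(p,'bucket_a')[:4]:
    c=cloud(p2,r['region']); top=c[(c[:,2]>.1075)&(c[:,2]<.113)]
    if len(top)<20: continue
    f=least_squares(lambda q:np.hypot(top[:,0]-q[0],top[:,1]-q[1])-.0232,top.mean(0)[:2],loss='soft_l1',f_scale=.001)
    print('rim',len(top),f.x,np.abs(f.fun).mean())
r=robot.regions_of(p,'balance_tube')[0]; c=cloud(p2,r['region'])
for lo,hi in [(.122,.14),(.14,.16),(.16,.18)]:
    t=c[(c[:,2]>lo)&(c[:,2]<hi)]
    f=least_squares(lambda q:np.hypot(t[:,0]-q[0],t[:,1]-q[1])-.0142,[.442,-.302],loss='soft_l1',f_scale=.001)
    print('tube',lo,len(t),f.x,np.abs(f.fun).mean())
E
```

```text
13.05 [ 0.4423255  -0.30238164  0.17742397]
rim 622 [ 0.44245279 -0.30159641] 0.0008353520756915291
rim 1202 [ 0.51555223 -0.22543649] 0.0008844319918314938
rim 336 [ 0.51814233 -0.37516768] 0.0007806097657284341
tube 0.122 350 [ 0.44289816 -0.3028216 ] 0.00013460779623939416
tube 0.14 530 [ 0.44289642 -0.30286015] 0.0001373609997636884
tube 0.16 740 [ 0.44291437 -0.30288003] 0.00015329017626717652
```

Rim (0.4424,-0.3016) vs tube axis (0.4429,-0.3028): trim about 1 mm in +y.

{"fn": "carry_out", "kwargs": {
  "series": [
    {"jaw": 2.0, "tx": 0.1, "ty": -0.05, "tz": 0, "ax": 0, "ay": 0, "az": 0},
    {"jaw": 2.0, "tx": 0.1, "ty": -0.05, "tz": 0, "ax": 0, "ay": 0, "az": 0},
    {"jaw": 2.0, "tx": 0.1, "ty": -0.05, "tz": 0, "ax": 0, "ay": 0, "az": 0},
    {"jaw": 2.0, "tx": 0.1, "ty": -0.05, "tz": 0, "ax": 0, "ay": 0, "az": 0},
    {"jaw": 2.0, "tx": 0.1, "ty": -0.05, "tz": 0, "ax": 0, "ay": 0, "az": 0},
    {"jaw": 2.0, "tx": 0.1, "ty": -0.05, "tz": 0, "ax": 0, "ay": 0, "az": 0}
  ]
}}

```text
time_s: 13.8
tcp_pos: [0.4418, -0.3014, 0.1774]
tool_rot: [0.0, 0.71, 0.704, 0.001]
wrist_force: [-0.5, 0.1, -0.1]
gripper_width: 0.0283
```

```bash
python3 - <<'E'
from h import *
from scipy.optimize import least_squares
p,p2,s=wristcap(); print(s['time_s'],s['tcp_pos'],s['qd'],s['gripper_width'])
r=robot.regions_of(p,'balance_tube')[0]; c=cloud(p2,r['region'])
t=c[(c[:,2]>.125)&(c[:,2]<.18)]
f=least_squares(lambda q:np.hypot(t[:,0]-q[0],t[:,1]-q[1])-.0142,[.442,-.302],loss='soft_l1',f_scale=.001); print(f.x, np.percentile(c[:,2],[.1,99]))
print(robot.mark_of(p,'balance_tube')[:1])
q=robot.capture('scene')
for n in ['amber_bottle','big_bottle','dropper_bottle','beaker']: print(n,robot.mark_of(q,n)[:1])
print(robot.hand_in())
E
```

```text
13.8 [ 0.44184676 -0.30139178  0.17742787] [-5.66342531e-04 -7.12492721e-05  1.49314431e-04 -7.23142577e-04
  8.20452092e-04  2.52141960e-04] 0.028291718815843313
[ 0.44241982 -0.30186931] [1.32692455e-04 2.35289554e-01]
[{'xyz': [0.4429, -0.3019, 0.1208], 'confidence': 0.71}]
amber_bottle [{'xyz': [0.4181, 0.2053, 0.0014], 'confidence': 0.77}]
big_bottle [{'xyz': [0.4341, 0.0896, 0.0029], 'confidence': 0.6}]
dropper_bottle []
beaker []
the job is handed in; nothing more can be done
None
```

I took the twin tube out of the rack and carried it over the bottles with its foot about 0.22 m up. It now hangs still and upright over the empty bucket straight across from the loaded one, the bucket nearest the robot. The job was handed in about 14 s after the start.

**Last checks:**
- **Centring:** the tube axis measured (0.4424, -0.3019) and the bucket rim centre (0.4424, -0.3016).
- **Height:** the foot is at about 0.120–0.121 m, roughly 10 mm above the bucket's mouth.
- **Grip and motion:** the grip is 28.3 mm wide at 40 N, the joints are at rest, and the wrist shows no sign of contact.
- **Bystanders:** the amber and big bottles are where they were, within measuring accuracy. The last picture did not detect the beaker or the dropper bottle, so I did not check those two, and I never measured the timer's position. The carry passed well above the row of bottles.

The networks' estimates of the foot position differed by about 4 mm between cameras, so I relied on fits to the wrist camera's depth picture. The first lowering left the tube about 1.3 mm off centre, and I corrected that before handing in.

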